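# Sweep the loose spacers into the scrap tray

## Robot

A 6-joint arm with a two-finger parallel gripper is mounted at the origin on the work surface. World frame = base frame: x ahead of the robot, y to its left, z up, the work surface at z = 0. Lengths are in m, angles in rad, forces in N, time in s.
With the tool pointing down it reaches from about 0.35 to 0.975 m from the base axis. Payload 4.9 kg.
Tool frame: the origin (TCP) lies midway between the tips of the shut fingers; the grasp point (between the pads) lies 19 mm behind it; z points along the fingers, y is the line along which they close (so a half turn about z gives the same grasp; the last joint's range is limited). The gripper opens to 85 mm and grips with 20 to 120 N. Pads are 22 mm wide; open, the fingers measure 114 mm over their backs; the gripper's body (76 mm by 85 mm) begins 54 mm behind the grasp point. The pads swing forward as they close: fully open they stand 13 mm farther back than shut.
Start: joints at [1.016, 0.053, 1.613, -0, 1.476, -0.119], TCP at [0.264, 0.567, 0.231] pointing down, gripper open.
Joint ranges: [-3.01, 3.01], [-1.01, 2.22], [0.06, 2.58], [-1.02, 4.17], [0.09, 2.62], [-3.14, 3.14]. Speed limits (rad/s): [2.57, 2.57, 3.14, 3.14, 3.14, 3.14].

## Interface

Orientations are given as a rotation vector (axis times angle).
In Python, from station import ctrl, optics, job gives the robot as it stands.
- The arm moves only by the shell command python3 -m jog 'ROWS' [OPENING] [FORCE]. ROWS is JSON, a list of rows, each a list of 2 entries, a list of its own where there are three numbers: the shift along the tool's x, y, z in m, then the turn, a rotation vector about the tool's x, y, z in rad. A call has 1 to 5 rows; each row is the pose to reach, as a shift and turn from the pose commanded when the call began, along the tool's axes at that moment; what a row does not reach only later rows make up. A row lasts 1/10 s, in which the tool goes at most 50 mm and 8.59 degrees, less where a joint would pass 70% of its speed; a pose out of reach is approached as far as the arm can. A call with a gripper value outside its range is refused whole. OPENING is the opening, from 0 (shut) to 1 (fully open), set as the call begins (- or left out, the last holds). The fingers move at their own pace and stop on an object; FORCE is the grip in N (left out, the last holds). Time passes only in rows, so rows that repeat a pose let the fingers close. It gives the time, the measured TCP pose, the force, the opening and the grip force at its end, in the units of the state.
- ctrl.get_obs(): the state, without advancing time (a new reading comes with each control period).
- optics.get_image(name): name is "scene" or "top"; returns a dict with "image" (384x512x3 uint8, blue, green, red), "fx", "fy", "cx", "cy" (pixels), "rvec" (rotation vector, rad) and "tvec" (3), from world to camera coordinates, as OpenCV has them. Camera axes: x right, y down, z forward; pixel columns grow to the right and rows downward; lengths in m; the calibration is good to about 2 mm. A picture is of the moment at which its call begins. There is no depth.
- job.finish_job(): hands the job in; it is judged then, once.
The state is a dict: "t": time; "q": joint angles; "dq": joint speeds; "effort": joint torques, N m; "tool_pos": TCP position; "tool_rot": TCP orientation; "contact_force": force on the tool from outside, world axes, zero at the start; "wrist_torque": the same for the moment, N m; "opening": finger opening in m; "grip_force": force on a finger pad.
Only numpy, scipy, OpenCV 4.12 (cv2) and the standard library are available. Lean on these libraries where they do the work, as an engineer would, in place of code of your own. Each camera call takes 0.05 s, during which the arm holds its last target. There are 200 camera calls.

## Task

Clear the raised work board: with the fingers, sweep the three loose square plastic spacers sideways off it so that they drop into the open metal tray standing against its side. Only push them: do not pinch, press hard on or lift any spacer. Leave the two upright cells standing where they are.

Things in the scene. Friction and masses are not known exactly. Their poses are not given: they have to be found in the camera images.
- board: fixed raised work board, a wooden block with a smooth amber sheet on top: 240 mm along its x, 200 mm along its y, flat top without rim 45 mm above the table; origin at the centre of its underside on the table, x away from the robot, y to the robot's left (turned up to 20 degrees)
- tray: fixed open steel tray, 240 mm along its x, 110 mm along its y, 40 mm high, walls and floor 4 mm, so its rim is 5 mm below the board's top; axes parallel to the board's, long side against the board's left or right side (gap 1 mm; its centre is 156 mm from the board's centre along the board's y, on the + or the - side); origin at the centre of its underside
- case: fixed closed parts case, grey with a black lid and a paper card on it, 240 x 110 mm and 38 mm high, long side against the board's left or right side on the other side from the tray; origin at the centre of its underside
- spacer0: loose black plastic cell spacer, one of three alike: a square frame 24 x 24 mm, 10 mm high, 3 mm walls round an 18 mm square opening, about 15 g, starting flat on the board at any yaw; origin at the centre of its underside, z up through the opening
- spacer1: loose black plastic cell spacer, one of three alike: a square frame 24 x 24 mm, 10 mm high, 3 mm walls round an 18 mm square opening, about 15 g, starting flat on the board at any yaw; origin at the centre of its underside, z up through the opening
- spacer2: loose black plastic cell spacer, one of three alike: a square frame 24 x 24 mm, 10 mm high, 3 mm walls round an 18 mm square opening, about 15 g, starting flat on the board at any yaw; origin at the centre of its underside, z up through the opening
- cell_a: upright battery cell, dark cylinder 18 mm across and 65 mm tall, 47 g, standing loose on the board within 45 mm of its far (+x) edge, easily tipped, must be left standing; origin at the centre of its underside, z up its axis
- cell_b: upright battery cell, dark cylinder 18 mm across and 65 mm tall, 47 g, standing loose on the board within 45 mm of its far (+x) edge, easily tipped, must be left standing; origin at the centre of its underside, z up its axis

How it is judged:
At the end, for the whole second after the job is handed in: All three spacers lie at rest inside the tray, in any attitude, below its rim; both cells stand upright within 15 mm of where they began (x of spacer0 in the frame of tray between -0.118 and 0.118 m and y of spacer0 in the frame of tray between -0.053 and 0.053 m and z of each of spacer0, spacer1, spacer2 in the frame of tray below 0.038 m and linear speed of each of spacer0, spacer1, spacer2 below 0.03 m/s and x of spacer1 in the frame of tray between -0.118 and 0.118 m and y of spacer1 in the frame of tray between -0.053 and 0.053 m and x of spacer2 in the frame of tray between -0.118 and 0.118 m and y of spacer2 in the frame of tray between -0.053 and 0.053 m and angle between each of cell_a, cell_b's own z axis and vertical below 0.1 rad and distance of each of cell_a, cell_b from where it was at the start of the episode below 0.015 m); the robot touches nothing.
It fails at once if a spacer is lifted well clear of the board (underside centre more than 25 mm above its top) (height (world z) of any of spacer0, spacer1, spacer2 above 0.07 m).
It fails at once if a spacer is pinched or pressed hard by the fingers (over 15 N) (contact force between the fingers and spacer0 above 15 N or contact force between the fingers and spacer1 above 15 N or contact force between the fingers and spacer2 above 15 N).
It fails at once if a standing cell is shifted more than 15 mm or tipped ((distance of cell_a from where it was at the start of the episode above 0.015 m or angle between cell_a's own z axis and vertical above 0.25 rad) or (distance of cell_b from where it was at the start of the episode above 0.015 m or angle between cell_b's own z axis and vertical above 0.25 rad)).
It also fails if it takes over 64 s, if anything falls off the work surface, if the arm or the gripper's body presses on something with over 40 N, if the wrist force passes 120 N, or if a joint passes its speed limit or range.

## Working session

There is one attempt and no reset: what is moved stays moved. The work goes in short steps, Python scripts to look and compute and a shell command to move; the robot and the scene stay as the last step left them, time stands still between calls to the robot, and variables do not carry over. Pictures are saved under pics/ and viewed, at most 10 in all, crops included, and the job is handed in when it is done.

```bash
mkdir -p pics; ls; python3 - <<'E'
from station import ctrl, optics
import cv2,numpy as np
o=ctrl.get_obs(); print({k:np.round(v,4) for k,v in o.items()})
for n in("top","scene"):
    d=optics.get_image(n); cv2.imwrite(f"pics/{n}0.png",d["image"])
    R=cv2.Rodrigues(np.array(d["rvec"]))[0]; print(n,d["fx"],d["cx"],d["cy"],-R.T@np.array(d["tvec"]).ravel(),R[2])
E
```

```text
pics
{'t': np.float64(0.0), 'q': array([ 1.016 ,  0.0534,  1.6143,  0.    ,  1.476 , -0.119 ]), 'dq': array([ 0.0004, -0.0013, -0.0006, -0.0003,  0.0007,  0.0003]), 'effort': array([ 5.00000e-04, -3.93668e+01, -3.70183e+01, -0.00000e+00,
        6.80000e-03,  0.00000e+00]), 'tool_pos': array([0.2635, 0.5661, 0.2301]), 'tool_rot': array([-6.7900e-01, -3.0666e+00,  3.0000e-03]), 'contact_force': array([ 0.1757, -1.4315, -0.4114]), 'wrist_torque': array([-0.0061, -0.0088, -0.0163]), 'grip_force': np.float64(0.0), 'opening': np.float64(0.0855)}
top 394.6547909008348 255.116909992505 183.22088688383968 [0.50957764 0.01283291 0.7304842 ] [ 0.13188825 -0.01156677 -0.9911971 ]
scene 420.98023598426397 253.68831994004626 189.943280374482 [ 1.04907193 -0.00399382  0.64246585] [-0.61587774  0.01320748 -0.78773103]
```

View pics/top0.png

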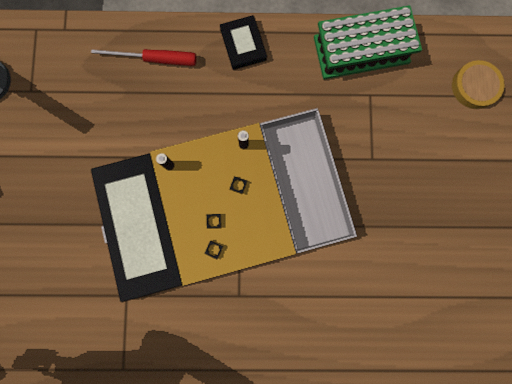

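View pics/scene0.png

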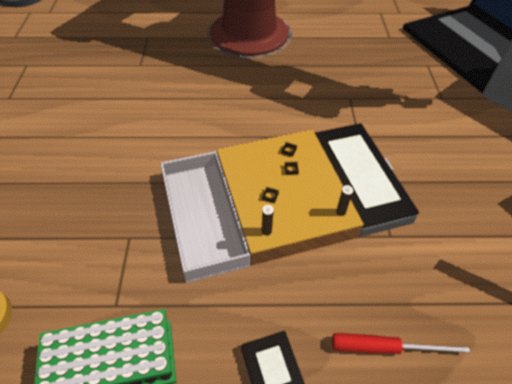

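The top view shows the amber board, with the tray on the image right (-y) and the case on the left. The spacers are near (239,185), (214,221) and (214,250). The cell tops are near (162,158) and (243,133). Next I measure these.

```bash
cat > h.py <<'E'
from station import ctrl, optics
import cv2,numpy as np
def ray(d,uv,z):
    R=cv2.Rodrigues(np.array(d["rvec"]))[0]; t=np.array(d["tvec"]).ravel(); C=-R.T@t
    uv=np.atleast_2d(np.array(uv,float))
    v=np.c_[(uv[:,0]-d["cx"])/d["fx"],(uv[:,1]-d["cy"])/d["fy"],np.ones(len(uv))]@R
    return (C+v*((z-C[2])/v[:,2])[:,None])[:,:2]
def board(d):
    hsv=cv2.cvtColor(d["image"],cv2.COLOR_BGR2HSV)
    m=cv2.inRange(hsv,(15,190,60),(28,255,255)); m=cv2.morphologyEx(m,cv2.MORPH_CLOSE,np.ones((5,5)))
    c=max(cv2.findContours(m,cv2.RETR_EXTERNAL,cv2.CHAIN_APPROX_NONE)[0],key=cv2.contourArea)
    return m,c,hsv
def spacers(d,poly):
    r=np.zeros(d["image"].shape[:2],np.uint8); cv2.fillConvexPoly(r,poly,255)
    m=cv2.inRange(d["image"],(0,0,0),(255,45,45))&r
    return [c for c in cv2.findContours(m,cv2.RETR_EXTERNAL,cv2.CHAIN_APPROX_NONE)[0] if cv2.contourArea(c)>40]
E
python3 - <<'E'
from h import *
for n in("top","scene"):
    d=optics.get_image(n); m,c,hsv=board(d)
    w=ray(d,cv2.convexHull(c)[:,0],.045).astype(np.float32)
    print(n,"board",cv2.minAreaRect(w))
    hull=cv2.convexHull(c)
    for s in spacers(d,hull):
        (cx,cy),sz,a=cv2.minAreaRect(s); 
        p=ray(d,s[:,0],.050); r=cv2.minAreaRect(p.astype(np.float32))
        print("dark",round(cx),round(cy),np.round(sz,1),"world",np.round(r[0],4),np.round(r[1],4),round(r[2]))
    # cell tops: bright low saturation blobs
    w=cv2.inRange(hsv,(0,0,150),(180,60,255))
    for s in cv2.findContours(w,cv2.RETR_EXTERNAL,cv2.CHAIN_APPROX_NONE)[0]:
        if 20<cv2.contourArea(s)<300:
            (cx,cy),sz,a=cv2.minAreaRect(s)
            if cv2.pointPolygonTest(hull,(cx,cy),True)>-25: print("celltop",round(cx),round(cy),np.round(sz),np.round(ray(d,[cx,cy],.110),4))
E
```

```text
top board ((0.7489874362945557, -0.3787110447883606), (0.03187162056565285, 0.007758720312267542), 62.40898132324219)
scene board ((0.810990035533905, -0.3585091829299927), (0.011811088770627975, 0.040456630289554596), 89.61762237548828)
```

```bash
python3 - <<'E'
import cv2
for f,ps in(("top",[(200,200),(260,230),(320,280),(243,133),(162,158),(206,222),(214,250),(195,166)]),("scene",[(250,180),(320,200),(267,210),(300,110)])):
    i=cv2.imread(f"pics/{f}0.png");h=cv2.cvtColor(i,cv2.COLOR_BGR2HSV)
    for u,v in ps: print(f,u,v,i[v,u],h[v,u])
E
```

```text
top 200 200 [ 55 127 166] [ 19 171 166]
top 260 230 [ 53 126 165] [ 20 173 165]
top 320 280 [ 63  95 128] [ 15 129 128]
top 243 133 [166 168 176] [  6  14 176]
top 162 158 [163 160 168] [169  12 168]
top 206 222 [ 42  87 112] [ 19 159 112]
top 214 250 [ 54 132 169] [ 20 174 169]
top 195 166 [27 68 91] [ 19 179  91]
scene 250 180 [ 61 161 212] [ 20 182 212]
scene 320 200 [ 62 161 212] [ 20 180 212]
scene 267 210 [193 194 205] [  3  15 205]
scene 300 110 [40 63 95] [ 13 148  95]
```

```bash
sed -i 's/(15,190,60),(28,255,255)/(17,155,80),(24,255,255)/; s/(255,45,45)/(60,60,60)/' h.py
cat > meas.py <<'E'
from h import *
for n in("top","scene"):
    d=optics.get_image(n); m,c,hsv=board(d)
    w=ray(d,cv2.convexHull(c)[:,0],.045).astype(np.float32)
    print(n,"board",cv2.minAreaRect(w))
    hull=cv2.convexHull(c)
    for s in spacers(d,hull):
        (cx,cy),sz,a=cv2.minAreaRect(s); 
        p=ray(d,s[:,0],.050); r=cv2.minAreaRect(p.astype(np.float32))
        print("dark",round(cx),round(cy),np.round(sz,1),"world",np.round(r[0],4),np.round(r[1],4),round(r[2]))
    w=cv2.inRange(hsv,(0,0,140),(180,60,255))
    for s in cv2.findContours(w,cv2.RETR_EXTERNAL,cv2.CHAIN_APPROX_NONE)[0]:
        if 20<cv2.contourArea(s)<300:
            (cx,cy),sz,a=cv2.minAreaRect(s)
            if cv2.pointPolygonTest(hull,(cx,cy),True)>-25: print("celltop",round(cx),round(cy),np.round(sz),np.round(ray(d,[cx,cy],.110),4))
E
python3 meas.py
```

```text
top board ((0.568057119846344, 0.06363661587238312), (0.24034515023231506, 0.2003798633813858), 15.81287670135498)
dark 214 249 [13.9 13.4] world [0.4863 0.0748] [0.0236 0.0224] 64
dark 214 220 [13. 13.] world [0.535  0.0759] [0.0224 0.0223] 1
dark 238 185 [13.6 13.6] world [0.5974 0.0346] [0.0236 0.0237] 70
dark 168 164 [12.   9.8] world [0.6329 0.1576] [0.0211 0.0171] 52
dark 244 144 [8. 9.] world [0.6697 0.0258] [0.0144 0.0159] 1
celltop 161 158 [ 9. 10.] [[0.6308 0.1559]]
celltop 242 136 [9. 9.] [[0.6696 0.0264]]
scene board ((0.5685582160949707, 0.06384651362895966), (0.24512077867984772, 0.20220987498760223), 15.630145072937012)
dark 266 224 [ 8.3 18.6] world [0.6583 0.0266] [0.014  0.0372] 85
dark 342 204 [ 9.3 20.5] world [0.6183 0.1619] [0.0158 0.0464] 69
dark 270 195 [12.3 12. ] world [0.5968 0.0342] [0.022 0.026] 70
dark 291 168 [10. 12.] world [0.5343 0.076 ] [0.022  0.0247] 90
dark 288 149 [12.4 10.4] world [0.4859 0.0739] [0.0223 0.0279] 66
celltop 268 210 [9. 9.] [[0.6714 0.0259]]
```

Board fit: 240 x 200 mm, yaw 15.7°, centre (0.568, 0.0637), tray on the −y side. The spacers agree to within 2 mm between the two views. I start moving with the gripper shutting, and add a helper that gives the remaining shift in tool axes.

```bash
cat > to.py <<'E'
# usage: to.py bx by z : remaining shift/turn in tool axes to board-frame target (tool y=board x, tool x=board y)
import sys; from h import *; from scipy.spatial.transform import Rotation as Ro
a=np.radians(15.75); C=np.array([.568,.0637]); ex=np.array([np.cos(a),np.sin(a)]); ey=np.array([-ex[1],ex[0]])
o=ctrl.get_obs(); R=Ro.from_rotvec(o["tool_rot"]); p=np.array(o["tool_pos"])
b=p[:2]-C; print("t",round(float(o["t"]),2),"board xyz",np.round([b@ex,b@ey,p[2]],4),"F",np.round(o["contact_force"],1))
if len(sys.argv)>3:
    bx,by,z=map(float,sys.argv[1:]); T=np.array([*(C+bx*ex+by*ey),z])
    D=Ro.from_matrix(np.c_[np.r_[ey,0],np.r_[ex,0],[0,0,-1]])
    print("shift",np.round(R.inv().apply(T-p),4),"turn",np.round((R.inv()*D).as_rotvec(),4))
E
python3 -m jog '[[[-0.042,-0.026,0],[0,0,0.14]],[[-0.084,-0.052,0],[0,0,0.28]],[[-0.126,-0.078,0],[0,0,0.42]],[[-0.168,-0.104,0],[0,0,0.56]],[[-0.21,-0.13,0],[0,0,0.7]]]' 0 20
python3 to.py .02 .002 .12
```

```text
t: 0.8
tool_pos: [0.4, 0.3584, 0.2314]
tool_rot: [1.697, 2.644, 0.001]
contact_force: [0.3, 0.6, -0.3]
opening: 0.0122
grip_force: 0.0
t 0.8 board xyz [-0.0817  0.3292  0.2314] F [ 0.3  0.6 -0.3]
shift [-0.339   0.05    0.1114] turn [ 5.000e-04 -1.000e-04  1.548e-01]
```

```bash

python3 -m jog '[[[-0.045,0.007,0],[0,0,0.09]],[[-0.09,0.014,0],[0,0,0.155]],[[-0.135,0.021,0],[0,0,0.155]],[[-0.18,0.028,0],[0,0,0.155]],[[-0.225,0.035,0],[0,0,0.155]]]'
python3 -m jog '[[[0,0,0],[0,0,0]]]'
python3 to.py .02 .002 .12
```

```text
t: 1.3
tool_pos: [0.5266, 0.1691, 0.2315]
tool_rot: [1.89, 2.509, 0.001]
contact_force: [0.5, 0.5, 0.0]
opening: 0.0001
grip_force: 0.0
t: 1.4
tool_pos: [0.5281, 0.1667, 0.2313]
tool_rot: [1.897, 2.503, -0.001]
contact_force: [-0.1, 0.4, 0.5]
opening: 0.0
grip_force: 0.0
t 1.4 board xyz [-0.0105  0.1099  0.2313] F [-0.1  0.4  0.5]
shift [-0.1077  0.0306  0.1115] turn [ 0.0004  0.0016 -0.0011]
```

```bash

python3 -m jog '[[[-0.036,0.01,0],[0,0,0]],[[-0.072,0.02,0.02],[0,0,0]],[[-0.108,0.03,0.06],[0,0,0]],[[-0.108,0.03,0.10],[0,0,0]],[[-0.108,0.03,0.13],[0,0,0]]]'
python3 -m jog '[[[0,0,0.02],[0,0,0]],[[0,0,0.02],[0,0,0]]]'
python3 to.py .02 .002 .049
python3 -c "
from h import *
cv2.imwrite('pics/s1.png',cv2.resize(optics.get_image('scene')['image'][110:290,140:430],None,fx=2.7,fy=2.7))"
```

```text
t: 1.9
tool_pos: [0.5835, 0.0747, 0.0983]
tool_rot: [-1.89, -2.506, 0.003]
contact_force: [-0.2, -0.1, -0.6]
opening: 0.0
grip_force: 0.0
t: 2.1
tool_pos: [0.5813, 0.0758, 0.0771]
tool_rot: [-1.885, -2.505, 0.007]
contact_force: [-0.2, -0.1, 0.6]
opening: 0.0002
grip_force: 0.0
t 2.1 board xyz [0.0161 0.008  0.0771] F [-0.2 -0.1  0.6]
shift [-0.0061  0.0041  0.028 ] turn [-0.0077 -0.0024  0.0054]
```

View pics/s1.png

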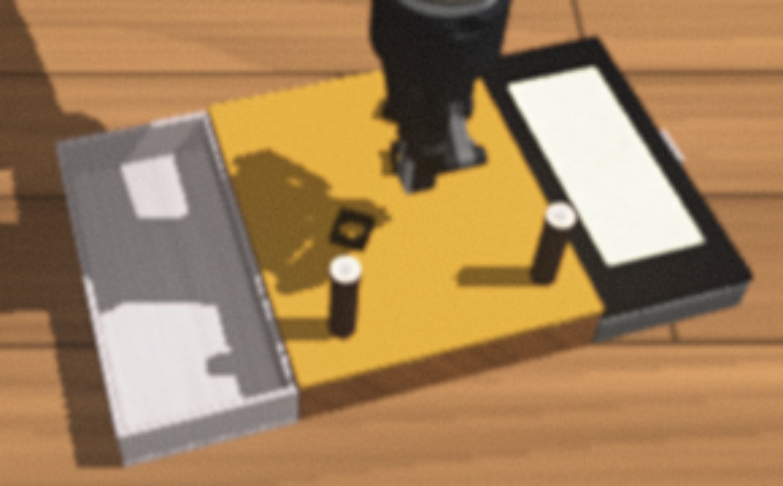

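The crop shows the shut fingers hovering (about 415,185) behind spacer2 (350,228), with both cells standing clear. I lower them to about 4 mm above the board.

```bash

python3 -m jog '[[[0,0.004,0.01],[0,0,0.005]],[[0,0.004,0.018],[0,0,0.005]],[[0,0.004,0.024],[0,0,0.005]],[[0,0.004,0.027],[0,0,0.005]],[[0,0.004,0.027],[0,0,0.005]]]'
python3 to.py .02 -.115 .049
```

```text
t: 2.65
tool_pos: [0.588, 0.0764, 0.0538]
tool_rot: [-1.896, -2.504, 0.001]
contact_force: [0.0, 0.2, -0.2]
opening: -0.0
grip_force: 0.0
t 2.65 board xyz [0.0227 0.0068 0.0538] F [ 0.   0.2 -0.2]
shift [-0.1218 -0.0027  0.0048] turn [-0.0008 -0.0002  0.0001]
```

```bash

python3 -m jog '[[[0,-0.001,0.002],[0,0,0]],[[0,-0.002,0.004],[0,0,0]],[[-0.004,-0.002,0.004],[0,0,0]],[[-0.008,-0.002,0.004],[0,0,0]],[[-0.012,-0.002,0.004],[0,0,0]]]'
python3 -m jog '[[[-0.005,0,0],[0,0,0]],[[-0.01,0,0],[0,0,0]],[[-0.015,0,0],[0,0,0]],[[-0.02,0,0],[0,0,0]],[[-0.025,0,0],[0,0,0]]]'
python3 to.py .02 -.115 .049
```

```text
t: 3.15
tool_pos: [0.59, 0.0638, 0.0505]
tool_rot: [1.896, 2.505, 0.0]
contact_force: [-0.6, 0.7, 0.1]
opening: -0.0001
grip_force: 0.0
t: 3.65
tool_pos: [0.5966, 0.0398, 0.0503]
tool_rot: [-1.896, -2.505, 0.0]
contact_force: [0.2, -0.1, 1.1]
opening: -0.0001
grip_force: 0.0
t 3.65 board xyz [ 0.0211 -0.0308  0.0503] F [ 0.2 -0.1  1.1]
shift [-0.0842 -0.0011  0.0013] turn [-0. -0.  0.]
```

```bash

python3 -m jog '[[[-0.007,0,0],[0,0,0]],[[-0.014,0,0],[0,0,0]],[[-0.021,0,0],[0,0,0]],[[-0.028,0,0],[0,0,0]],[[-0.035,0,0],[0,0,0]]]' | grep -E "pos|force"
python3 to.py
python3 -m jog '[[[-0.008,0,0],[0,0,0]],[[-0.016,0,0],[0,0,0]],[[-0.024,0,0],[0,0,0]],[[-0.032,0,0],[0,0,0]],[[-0.04,0,0],[0,0,0]]]' | grep -E "pos|force"
python3 -m jog '[[[-0.01,0,0],[0,0,0]],[[-0.015,0,0],[0,0,0]],[[-0.015,0,0],[0,0,0]],[[-0.015,0,-0.02],[0,0,0]],[[-0.015,0,-0.05],[0,0,0]]]' | grep -E "pos|force"
python3 to.py -.0284 .065 .11
python3 -c "
from h import *
cv2.imwrite('pics/s2.png',cv2.resize(optics.get_image('scene')['image'][110:290,140:430],None,fx=2.7,fy=2.7))"
```

```text
tool_pos: [0.6062, 0.0059, 0.0503]
contact_force: [0.3, -0.2, 0.4]
grip_force: 0.0
t 4.15 board xyz [ 0.0211 -0.066   0.0503] F [ 0.3 -0.2  0.4]
tool_pos: [0.6171, -0.0327, 0.0503]
contact_force: [-1.0, 1.0, -0.7]
grip_force: 0.0
tool_pos: [0.6188, -0.0459, 0.098]
contact_force: [1.3, -0.6, -0.9]
grip_force: 0.0
t 5.15 board xyz [ 0.0192 -0.1192  0.098 ] F [ 1.3 -0.6 -0.9]
shift [ 0.1843 -0.0476 -0.0112] turn [-0.0052 -0.0028  0.0002]
```

View pics/s2.png

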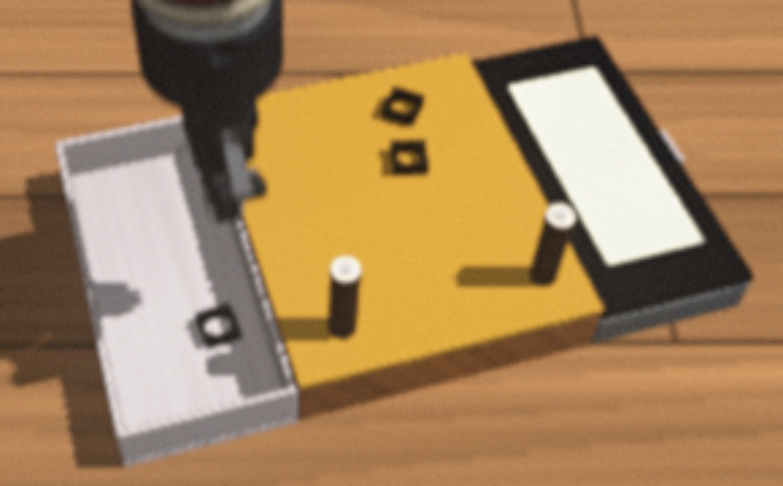

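Spacer2 lies in the tray at (217,327) and both cells are standing. Next is spacer1: I go over and down behind it.

```bash

python3 -m jog '[[[0.03,-0.012,-0.01],[0,0,0]],[[0.07,-0.024,-0.01],[0,0,0]],[[0.11,-0.036,-0.01],[0,0,0]],[[0.15,-0.047,-0.01],[0,0,0]],[[0.184,-0.047,-0.01],[0,0,0]]]' | grep -E "pos|force"
python3 -m jog '[[[0,0,0],[0,0,0]],[[0,0,0],[0,0,0]],[[0,0,0.01],[0,0,0]],[[0,0,0.02],[0,0,0]],[[0,0,0.02],[0,0,0]]]' | grep -E "pos|force"
python3 to.py -.0284 .063 .0505
```

```text
tool_pos: [0.5239, 0.1195, 0.11]
contact_force: [1.1, -1.0, -0.4]
grip_force: 0.0
tool_pos: [0.5244, 0.1169, 0.0876]
contact_force: [-0.1, 0.1, 0.0]
grip_force: 0.0
t 6.2 board xyz [-0.0276  0.063   0.0876] F [-0.1  0.1  0. ]
shift [-0.0001 -0.0007  0.0371] turn [-0.0045 -0.0008 -0.0014]
```

```bash

python3 -m jog '[[[0,-0.001,0.012],[0,0,0]],[[0,-0.001,0.022],[0,0,0]],[[0,-0.001,0.03],[0,0,0]],[[0,-0.001,0.035],[0,0,0]],[[0,-0.001,0.035],[0,0,0]]]' | grep -E "pos|force"
python3 -m jog '[[[0,0,0],[0,0,0]],[[-0.004,0,0],[0,0,0]],[[-0.008,0,0],[0,0,0]],[[-0.012,0,0],[0,0,0]],[[-0.016,0,0],[0,0,0]]]'| grep -E "pos|force"
python3 to.py -.0284 -.118 .0505
```

```text
tool_pos: [0.524, 0.1176, 0.0541]
contact_force: [0.6, -0.7, -0.4]
grip_force: 0.0
tool_pos: [0.5294, 0.1018, 0.0556]
contact_force: [-0.2, -0.0, -1.4]
grip_force: 0.0
t 7.2 board xyz [-0.0268  0.0472  0.0556] F [-0.2 -0.  -1.4]
shift [-0.1652 -0.0016  0.0051] turn [ 0.0004  0.0002 -0.0001]
```

The fingers sit at 55.6 mm, level with the spacer's top. I back off, lower them, then sweep.

```bash

python3 -m jog '[[[0.005,-0.001,0],[0,0,0]],[[0.010,-0.001,0],[0,0,0]],[[0.010,-0.001,0.003],[0,0,0]],[[0.010,-0.001,0.005],[0,0,0]],[[0.010,-0.001,0.005],[0,0,0]]]' | grep -E "pos|force"
python3 to.py -.0284 -.118 .0505
```

```text
tool_pos: [0.525, 0.1117, 0.0497]
contact_force: [-0.8, 0.9, -0.1]
grip_force: 0.0
t 7.7 board xyz [-0.0284  0.0579  0.0497] F [-0.8  0.9 -0.1]
shift [-1.759e-01 -1.000e-04 -8.000e-04] turn [-0.001  -0.0002  0.0005]
```

```bash

python3 -m jog '[[[-0.005,0,0],[0,0,0]],[[-0.01,0,0],[0,0,0]],[[-0.015,0,0],[0,0,0]],[[-0.02,0,0],[0,0,0]],[[-0.025,0,0],[0,0,0]]]'| grep -E "pos|force"
python3 to.py
python3 -m jog '[[[-0.006,0,0],[0,0,0]],[[-0.012,0,0],[0,0,0]],[[-0.018,0,0],[0,0,0]],[[-0.025,0,0],[0,0,0]],[[-0.032,0,0],[0,0,0]]]'| grep -E "pos|force"
python3 -m jog '[[[-0.007,0,0],[0,0,0]],[[-0.014,0,0],[0,0,0]],[[-0.021,0,0],[0,0,0]],[[-0.028,0,0],[0,0,0]],[[-0.035,0,0],[0,0,0]]]'| grep -E "pos|force"
python3 to.py -.0284 -.118 .0505
```

```text
tool_pos: [0.5324, 0.087, 0.0504]
contact_force: [-0.9, 0.6, 0.7]
grip_force: 0.1
t 8.2 board xyz [-0.0279  0.032   0.0504] F [-0.9  0.6  0.7]
tool_pos: [0.5411, 0.0562, 0.0503]
contact_force: [-0.6, -0.2, -1.5]
grip_force: 0.1
tool_pos: [0.5506, 0.0225, 0.0503]
contact_force: [0.1, -0.4, -0.1]
grip_force: 0.1
t 9.2 board xyz [-0.0279 -0.0349  0.0503] F [ 0.1 -0.4 -0.1]
shift [-0.0831 -0.0005 -0.0002] turn [ 0.     -0.      0.0001]
```

```bash

python3 -m jog '[[[-0.007,0,0],[0,0,0]],[[-0.014,0,0],[0,0,0]],[[-0.021,0,0],[0,0,0]],[[-0.028,0,0],[0,0,0]],[[-0.035,0,0],[0,0,0]]]' | grep -E "pos|force"
python3 -m jog '[[[-0.008,0,0],[0,0,0]],[[-0.016,0,0],[0,0,0]],[[-0.024,0,0],[0,0,0]],[[-0.032,0,0],[0,0,0]],[[-0.04,0,0],[0,0,0]]]' | grep -E "pos|force"
python3 -m jog '[[[-0.008,0,0],[0,0,0]],[[-0.010,0,0],[0,0,0]],[[-0.010,0,0],[0,0,0]],[[-0.010,0,-0.02],[0,0,0]],[[-0.01,0,-0.05],[0,0,0]]]' | grep -E "pos|force"
python3 to.py -.0757 .076 .11
python3 -c "
from h import *
cv2.imwrite('pics/s3.png',cv2.resize(optics.get_image('scene')['image'][110:290,140:430],None,fx=2.7,fy=2.7))"
```

```text
tool_pos: [0.5601, -0.0112, 0.0503]
contact_force: [-0.7, 0.3, 1.2]
grip_force: 0.1
tool_pos: [0.571, -0.0498, 0.0503]
contact_force: [-0.1, -0.5, 0.6]
grip_force: 0.0
tool_pos: [0.5714, -0.058, 0.0982]
contact_force: [0.3, 0.1, -0.2]
grip_force: 0.0
t 10.7 board xyz [-0.0298 -0.1181  0.0982] F [ 0.3  0.1 -0.2]
shift [ 0.1941 -0.0459 -0.011 ] turn [-0.0049 -0.0029  0.0003]
```

View pics/s3.png

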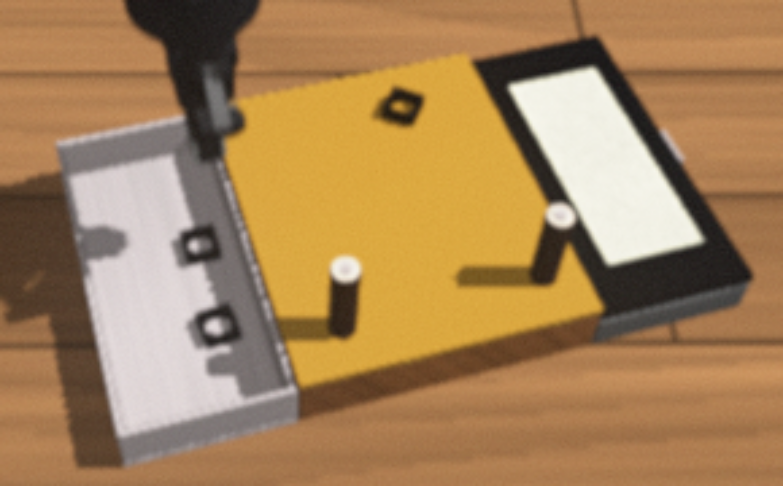

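Spacer1 is in the tray at (200,245). Spacer0 remains at (402,107), and both cells are standing.

```bash

python3 -m jog '[[[0.03,-0.012,-0.01],[0,0,0]],[[0.07,-0.024,-0.01],[0,0,0]],[[0.11,-0.036,-0.01],[0,0,0]],[[0.15,-0.046,-0.01],[0,0,0]],[[0.192,-0.046,-0.01],[0,0,0]]]' | grep -E "pos|force"
python3 -m jog '[[[0,0,0],[0,0,0]],[[0,0,0],[0,0,0]],[[0,0,0.01],[0,0,0]],[[0,0,0.02],[0,0,0]],[[0,0,0.02],[0,0,0]]]' | grep -E "pos|force"
python3 to.py -.0757 .076 .0505
```

```text
tool_pos: [0.4756, 0.1148, 0.1101]
contact_force: [0.5, -0.7, -0.3]
grip_force: 0.0
tool_pos: [0.4758, 0.1125, 0.0877]
contact_force: [0.5, 0.9, -0.0]
grip_force: 0.0
t 11.75 board xyz [-0.0755  0.072   0.0877] F [ 0.5  0.9 -0. ]
shift [ 0.004  -0.      0.0372] turn [-0.0045 -0.0008 -0.0016]
```

```bash

python3 -m jog '[[[0.004,0,0.012],[0,0,0]],[[0.004,0,0.024],[0,0,0]],[[0.004,0,0.034],[0,0,0]],[[0.004,0,0.038],[0,0,0]],[[0.004,0,0.038],[0,0,0]]]' | grep -E "pos|force"
python3 -m jog '[[[0,0,0],[0,0,0]],[[0,0,0],[0,0,0]]]'| grep -E "pos|force"
python3 to.py -.0757 -.118 .0505
```

```text
tool_pos: [0.4752, 0.1173, 0.0511]
contact_force: [0.3, -0.4, -0.3]
grip_force: 0.0
tool_pos: [0.4766, 0.1175, 0.0529]
contact_force: [0.6, 0.8, -0.1]
grip_force: 0.0
t 12.45 board xyz [-0.0734  0.0766  0.0529] F [ 0.6  0.8 -0.1]
shift [-0.1946 -0.0023  0.0025] turn [0.0011 0.0003 0.0002]
```

Spacer0's rear is near by=0.050 and the finger front is at 0.066. I lower the fingers 2.5 mm and sweep.

```bash

python3 -m jog '[[[0,-0.002,0.0025],[0,0,0]],[[0,-0.002,0.0025],[0,0,0]],[[-0.005,-0.002,0.0025],[0,0,0]],[[-0.010,-0.002,0.0025],[0,0,0]],[[-0.015,-0.002,0.0025],[0,0,0]]]'| grep -E "pos|force"
python3 -m jog '[[[-0.005,0,0],[0,0,0]],[[-0.01,0,0],[0,0,0]],[[-0.015,0,0],[0,0,0]],[[-0.02,0,0],[0,0,0]],[[-0.025,0,0],[0,0,0]]]'| grep -E "pos|force"
python3 -m jog '[[[-0.007,0,0],[0,0,0]],[[-0.014,0,0],[0,0,0]],[[-0.021,0,0],[0,0,0]],[[-0.028,0,0],[0,0,0]],[[-0.035,0,0],[0,0,0]]]'| grep -E "pos|force"
python3 to.py -.0757 -.118 .0505
```

```text
tool_pos: [0.4784, 0.1019, 0.0499]
contact_force: [0.3, -0.0, -0.2]
grip_force: 0.0
tool_pos: [0.4851, 0.0779, 0.0498]
contact_force: [-0.1, 0.1, 0.5]
grip_force: 0.1
tool_pos: [0.4946, 0.044, 0.0498]
contact_force: [-0.4, -0.1, -0.1]
grip_force: 0.0
t 13.95 board xyz [-0.076   0.001   0.0498] F [-0.4 -0.1 -0.1]
shift [-0.119   0.0003 -0.0007] turn [-0.0001  0.      0.    ]
```

```bash

python3 -m jog '[[[-0.007,0,0],[0,0,0]],[[-0.014,0,0],[0,0,0]],[[-0.021,0,0],[0,0,0]],[[-0.028,0,0],[0,0,0]],[[-0.035,0,0],[0,0,0]]]' | grep -E "pos|force"
python3 -m jog '[[[-0.007,0,0],[0,0,0]],[[-0.014,0,0],[0,0,0]],[[-0.021,0,0],[0,0,0]],[[-0.028,0,0],[0,0,0]],[[-0.035,0,0],[0,0,0]]]' | grep -E "pos|force"
python3 -m jog '[[[-0.008,0,0],[0,0,0]],[[-0.016,0,0],[0,0,0]],[[-0.024,0,0],[0,0,0]],[[-0.032,0,0],[0,0,0]],[[-0.04,0,0],[0,0,0]]]' | grep -E "pos|force"
python3 -m jog '[[[-0.008,0,0],[0,0,0]],[[-0.010,0,0],[0,0,0]],[[-0.010,0,0],[0,0,0]],[[-0.010,0,-0.02],[0,0,0]],[[-0.01,0,-0.05],[0,0,0]]]' | grep -E "pos|force"
python3 -m jog '[[[0,0,-0.03],[0,0,0]],[[0,0,-0.06],[0,0,0]],[[0,0,-0.08],[0,0,0]],[[0,0,-0.08],[0,0,0]],[[0,0,-0.08],[0,0,0]]]' | grep -E "pos|force"
python3 -c "
from h import *
cv2.imwrite('pics/s4.png',cv2.resize(optics.get_image('scene')['image'][110:290,140:430],None,fx=2.7,fy=2.7))"; python3 meas.py
```

```text
tool_pos: [0.5042, 0.0104, 0.0498]
contact_force: [-0.8, -0.3, 0.3]
grip_force: 0.0
tool_pos: [0.5137, -0.0233, 0.0498]
contact_force: [0.2, -0.3, -0.1]
grip_force: 0.0
tool_pos: [0.5245, -0.0618, 0.0498]
contact_force: [1.0, -0.1, -0.1]
grip_force: 0.0
tool_pos: [0.525, -0.07, 0.0978]
contact_force: [1.4, -0.6, 0.8]
grip_force: 0.0
tool_pos: [0.5269, -0.0706, 0.1794]
contact_force: [-0.0, -0.1, 0.2]
grip_force: 0.0
top board ((0.5679697394371033, 0.06357700377702713), (0.24025167524814606, 0.20031966269016266), 15.739462852478027)
dark 260 224 [13. 12.] world [ 0.5305 -0.0039] [0.0222 0.0206] 0
dark 275 209 [36.  4.] world [ 0.5557 -0.0297] [0.0069 0.0622] 90
dark 168 165 [11.3  9.9] world [0.6321 0.1579] [0.0202 0.0172] 47
dark 244 144 [8. 9.] world [0.6697 0.0258] [0.0144 0.0159] 1
celltop 161 158 [ 9. 10.] [[0.6308 0.1559]]
celltop 294 190 [ 5. 99.] [[ 0.5816 -0.0562]]
celltop 242 136 [9. 9.] [[0.6696 0.0264]]
scene board ((0.5688755512237549, 0.06369903683662415), (0.24480487406253815, 0.20228062570095062), 15.36259651184082)
dark 266 224 [ 8.2 18.6] world [0.6583 0.0266] [0.0139 0.0372] 85
dark 342 204 [ 9.3 20.6] world [0.6182 0.1616] [0.0159 0.0464] 68
celltop 219 230 [5. 6.] [[ 0.7092 -0.0478]]
celltop 268 210 [9. 9.] [[0.6714 0.0259]]
```

View pics/s4.png

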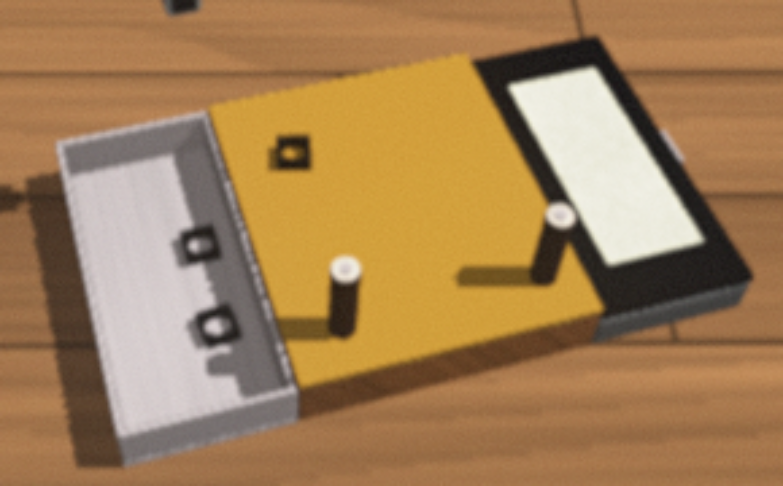

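Spacers 1 and 2 are in the tray and both cells are standing. Spacer0 slipped off the finger and stopped on the board at (292,152), board frame about (-0.0545, -0.055). I sweep it again, centred on its new position.

```bash
python3 to.py -.0545 -.018 .09
```

```text
t 16.6 board xyz [-0.0769 -0.1177  0.1775] F [ 0.1  0.  -0. ]
shift [0.0995 0.0227 0.0877] turn [-0.0031 -0.0019  0.0003]
```

```bash

python3 -m jog '[[[0.035,0.01,0],[0,0,0]],[[0.07,0.022,0],[0,0,0]],[[0.10,0.022,0.02],[0,0,0]],[[0.10,0.022,0.06],[0,0,0]],[[0.10,0.022,0.085],[0,0,0]]]' | grep -E "pos|force"
python3 -m jog '[[[0,0,0],[0,0,0]],[[0,0,0],[0,0,0]],[[0,0,0],[0,0,0]]]' | grep -E "pos|force"
python3 to.py -.0545 -.018 .0505
```

```text
tool_pos: [0.5187, 0.0326, 0.0909]
contact_force: [0.6, 0.1, -0.4]
grip_force: 0.0
tool_pos: [0.5222, 0.0311, 0.0964]
contact_force: [-0.2, -0.3, 0.6]
grip_force: 0.0
t 17.4 board xyz [-0.0529 -0.0189  0.0964] F [-0.2 -0.3  0.6]
shift [ 0.001  -0.0017  0.0459] turn [ 0.0023  0.0009 -0.0002]
```

```bash

python3 -m jog '[[[0.002,-0.002,0.015],[0,0,0]],[[0.002,-0.002,0.028],[0,0,0]],[[0.002,-0.002,0.038],[0,0,0]],[[0.002,-0.002,0.045],[0,0,0]],[[0.002,-0.002,0.045],[0,0,0]]]' | grep -E "pos|force"
python3 -m jog '[[[0,0,0],[0,0,0]],[[0,0,0],[0,0,0]],[[0,0,0],[0,0,0]]]'| grep -E "pos|force"
python3 to.py -.0545 -.118 .0505
python3 -c "
from h import *
cv2.imwrite('pics/s5.png',cv2.resize(optics.get_image('top')['image'][150:270,180:340],None,fx=5,fy=5))"
```

```text
tool_pos: [0.5174, 0.0328, 0.048]
contact_force: [-0.2, -0.7, 0.2]
grip_force: 0.0
tool_pos: [0.5192, 0.0327, 0.0505]
contact_force: [0.0, 1.6, 0.7]
grip_force: 0.0
t 18.2 board xyz [-0.0554 -0.0165  0.0505] F [0.  1.6 0.7]
shift [-0.1015  0.0009 -0.    ] turn [0.0012 0.0004 0.0001]
```

View pics/s5.png

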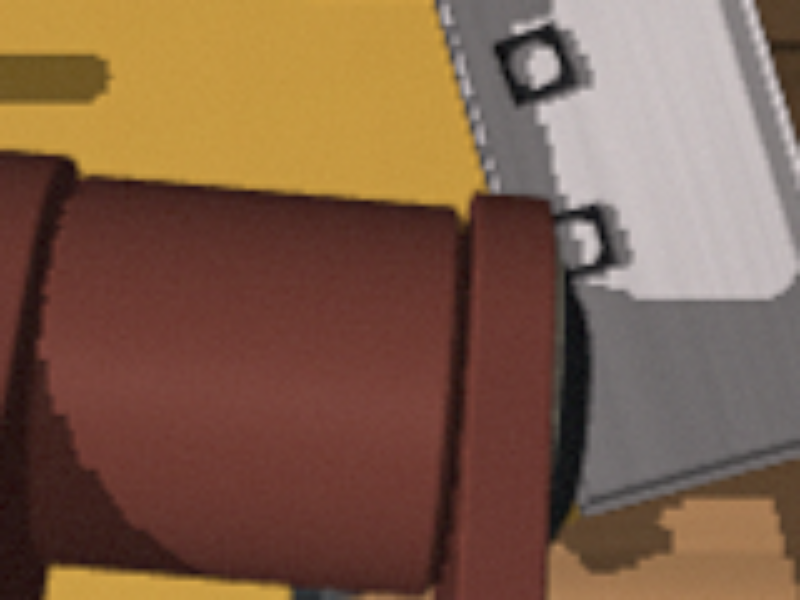

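The arm hides spacer0 in this view; the two trayed spacers show at (540,65) and (590,240). I sweep slowly.

```bash

python3 -m jog '[[[-0.005,0.001,0],[0,0,0]],[[-0.01,0.001,0],[0,0,0]],[[-0.015,0.001,0],[0,0,0]],[[-0.02,0.001,0],[0,0,0]],[[-0.025,0.001,0],[0,0,0]]]' | grep -E "pos|force"
python3 -m jog '[[[-0.005,0,0],[0,0,0]],[[-0.01,0,0],[0,0,0]],[[-0.015,0,0],[0,0,0]],[[-0.02,0,0],[0,0,0]],[[-0.025,0,0],[0,0,0]]]' | grep -E "pos|force"
python3 to.py -.0545 -.118 .0505
python3 -c "
from h import *
cv2.imwrite('pics/s6.png',cv2.resize(optics.get_image('scene')['image'][110:290,140:430],None,fx=2.7,fy=2.7))"
```

```text
tool_pos: [0.5265, 0.0085, 0.0498]
contact_force: [0.5, -0.1, 0.0]
grip_force: 0.1
tool_pos: [0.5333, -0.0155, 0.0498]
contact_force: [-0.8, 0.1, -0.2]
grip_force: 0.1
t 19.25 board xyz [-0.0549 -0.0668  0.0498] F [-0.8  0.1 -0.2]
shift [-0.0512  0.0004 -0.0007] turn [-0.     -0.      0.0001]
```

View pics/s6.png

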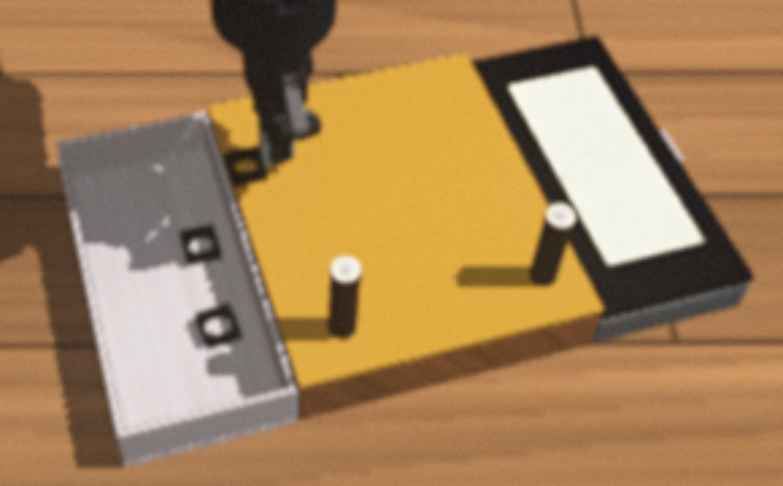

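Spacer0 (245,165) is ahead of the finger (278,150) near the edge, slightly off-centre toward +x. I back off, shift 4 mm and finish the push.

```bash

python3 -m jog '[[[0.006,0,0],[0,0,0]],[[0.006,0.004,0],[0,0,0]],[[0.001,0.004,0],[0,0,0]],[[-0.004,0.004,0],[0,0,0]],[[-0.009,0.004,0],[0,0,0]]]' | grep -E "pos|force"
python3 -m jog '[[[-0.006,0,0],[0,0,0]],[[-0.012,0,0],[0,0,0]],[[-0.018,0,0],[0,0,0]],[[-0.025,0,0],[0,0,0]],[[-0.032,0,0],[0,0,0]]]' | grep -E "pos|force"
python3 -m jog '[[[-0.008,0,0],[0,0,0]],[[-0.012,0,0],[0,0,0]],[[-0.012,0,0],[0,0,0]],[[-0.012,0,-0.02],[0,0,0]],[[-0.012,0,-0.05],[0,0,0]]]' | grep -E "pos|force"
python3 -m jog '[[[0,0,-0.03],[0,0,0]],[[0,0,-0.06],[0,0,0]],[[0,0,-0.08],[0,0,0]],[[0,0,-0.08],[0,0,0]],[[0,0,-0.08],[0,0,0]]]' | grep -E "pos|force"
python3 -c "
from h import *
cv2.imwrite('pics/s7.png',cv2.resize(optics.get_image('scene')['image'][110:290,140:430],None,fx=2.7,fy=2.7))"; python3 meas.py | grep -v board
```

```text
tool_pos: [0.5396, -0.023, 0.0499]
contact_force: [-0.1, 0.6, -0.5]
grip_force: 0.1
tool_pos: [0.5483, -0.0541, 0.0498]
contact_force: [-1.0, 0.6, -0.6]
grip_force: 0.0
tool_pos: [0.5493, -0.0644, 0.0978]
contact_force: [-0.2, -0.9, 0.2]
grip_force: 0.0
tool_pos: [0.5512, -0.0648, 0.1794]
contact_force: [-0.9, 0.4, -0.1]
grip_force: 0.0
dark 267 178 [ 4. 33.] world [ 0.6088 -0.0158] [0.0581 0.007 ] 0
dark 168 164 [11.3  9.2] world [0.6325 0.1576] [0.0202 0.0161] 47
dark 244 144 [8. 9.] world [0.6697 0.0258] [0.0144 0.0159] 1
celltop 161 158 [ 9. 10.] [[0.6308 0.1559]]
celltop 242 136 [9. 9.] [[0.6696 0.0264]]
celltop 273 120 [ 2. 26.] [[ 0.6954 -0.0221]]
celltop 284 155 [ 4. 99.] [[ 0.6377 -0.0402]]
dark 266 224 [ 8.1 18.5] world [0.6582 0.0266] [0.0137 0.0372] 84
dark 342 204 [ 9.3 20.5] world [0.6183 0.1619] [0.0158 0.0464] 69
celltop 219 230 [5. 6.] [[ 0.7092 -0.0478]]
celltop 268 210 [9. 9.] [[0.6714 0.0259]]
```

View pics/s7.png

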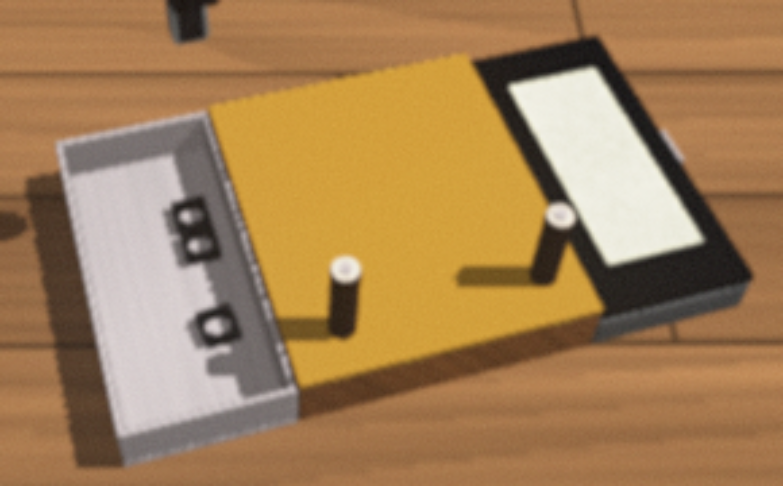

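All three spacers are in the tray at (190,215), (200,245) and (217,327). The board is clear, the cells have not moved, and the arm is well clear of everything.

```bash
python3 -c "
from station import job
print(job.finish_job())"
```

```text
the job is handed in; nothing more can be done
None
```

I handed the job in at about 21.5 s: all three spacers are lying in the tray (spacer0 slipped off the finger once and took a second sweep), both cells are standing where they began, and the arm is clear, though no verdict came back.

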